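Seat the specimen tray on the carousel and index the marked pot

ROBOT

A 6-joint arm with a two-finger parallel gripper is mounted at the origin on the work surface. World frame = base frame: x ahead of the robot, y to its left, z up, the work surface at z = 0. Lengths are in m, angles in rad, forces in N, time in s.
With the tool pointing down it reaches from about 0.425 to 0.95 m from the base axis. Payload 3.5 kg.
Tool frame: the origin (TCP) lies at the very end of the fingers, on their centre line; the grasp point (between the pads) lies 19 mm behind it; z points along the fingers, y is the line along which they close (so a half turn about z gives the same grasp; the last joint's range is limited). The gripper opens to 85 mm and grips with 20 to 120 N. Pads are 22 mm wide; open, the fingers measure 114 mm over their backs; the gripper's body (76 mm by 85 mm) begins 54 mm behind the grasp point. The pads swing forward as they close: fully open they stand 13 mm farther back than shut.
Start: joints at [1.193, 0.286, 1.577, -0, 1.279, -0.15], TCP at [0.152, 0.658, 0.231] pointing down, gripper open.
Joint ranges: [-2.77, 2.77], [-0.9, 2.22], [0.21, 2.48], [-1.53, 4.67], [0.24, 2.81], [-2.84, 2.84]. Speed limits (rad/s): [2.79, 2.79, 3.14, 3.14, 3.14, 3.14].

INTERFACE

Orientations are given as a unit quaternion [x, y, z, w].
In Python, from plant import get_state, read_camera, sign_off, recognise gives the robot as it stands.
- The arm moves only by the tool arm_command, never from a script. Its argument "steps" is a list of rows, each an object with "translation": the shift along the tool's x, y, z scaled (see below), a list of three; "twist": the turn, a rotation vector about the tool's x, y, z scaled (see below), a list of three; "fingers": the opening, from -1 (shut) to 1 (fully open). In form: [{"translation": [x, y, z], "twist": [rx, ry, rz], "fingers": fingers}, ...]. A call has 1 to 5 rows; each row is the pose to reach, as a shift and turn from the pose commanded when the call began, along the tool's axes at that moment; what a row does not reach only later rows make up. The controller multiplies each number of a shift by 75 cm and each number of a turn by 60 degrees. A row lasts 1/8 s, in which the tool goes at most 62.5 mm and 10.7 degrees, less where a joint would pass 70% of its speed; a pose out of reach is approached as far as the arm can. A call with a number of a shift or a turn outside -1 to 1 is refused whole. A call with a gripper value outside its range is refused whole. The fingers move at their own pace and stop on an object; "grip_force" is the grip in N (left out, the last holds). Time passes only in rows, so rows that repeat a pose let the fingers close. It gives the time, the measured TCP pose, the force, the opening and the grip force at its end, in the units of the state.
- get_state(): the state, without advancing time (a new reading comes with each control period).
- read_camera(name): name is "scene" or "side" or "wrist"; returns a dict with "pixels" (384x512x3 uint8, red, green, blue), "K" (3x3 intrinsics, pixels), "R" (3x3) and "t" (3): a world point X has camera coordinates R X + t; the wrist camera has in their place "T_tool_cam" (4x4, takes a point from camera to tool coordinates, whose origin is the TCP and whose axes are the flange's). Camera axes: x right, y down, z forward; pixel columns grow to the right and rows downward; lengths in m; the calibration is good to about 2 mm. The wrist camera is an equidistant fisheye: a pixel r from the principal point sees the ray r / f radians off the axis. A picture is of the moment at which its call begins: read the wrist's pose just before it. There is no depth.
- sign_off(): hands the job in; it is judged then, once.
Trained networks look in a picture, given as the dict that the camera call returned (one of the last four; its "shot" number tells which), for a name from the list of things; names that differ only in an ending like _2 or _b are one class to them, and where a whole thing is asked for, a point or a joint stands for the part that bears it (a point fixed in the world has none). Each returns a list of dicts, best first, with "conf" (0 to 1); they miss things now and then, are a little off and sometimes report something else, mostly with a low value. They report only what shows in the picture. A call takes as long as a camera call.
- recognise(picture, query): "point" ([row, column] in pixels, amid what is visible of it).
The state is a dict: "time": time; "qpos": joint angles; "dq": joint speeds; "joint_efforts": joint torques, N m; "eef_pos": TCP position; "tcp_rot": TCP orientation; "contact_force": force on the tool from outside, world axes, zero at the start; "wrist_torque": the same for the moment, N m; "opening": opening from 0.0 (shut) to 1.0 (fully open); "finger_force": force on a finger pad.
Only numpy, scipy, OpenCV 4.12 (cv2) and the standard library are available. Lean on these libraries where they do the work, as an engineer would, in place of code of your own. Each camera call takes 0.05 s, during which the arm holds its last target. There are 200 camera calls.

TASK

Pick up the specimen tray by its handle, pots and all, and lower it over the two locating pins of the carousel until it rests flush on the turntable; do not drop it. Then turn the turntable until the pot with the orange cap stands squarely in line with the red pointer, and finish while still holding the handle, so that the return spring cannot turn it back. Keep every pot in its well and leave the other things on the bench undisturbed.

Things in the scene. Friction and masses are not known exactly. Their poses are not given: they have to be found in the camera images.
- tray: Loose aluminium tray 150 (x) x 140 (y) x 12 thick, 350 g, black T-shaped handle at its centre. Origin: centre of the underside, z up; front is -x. Two 13 mm through holes on its x axis, 55 mm in front of the origin and 35 mm behind it: it fits the pins one way only. Four square wells (28 mm, 8 deep, floor 4 mm above the underside) at x +-53, y +-49 hold four loose pots.
- handle (a point): Grip point of the tray's handle, 69 mm above the tray's underside, over its origin; axes as the tray's. The handle's upper bar is 40 long (tray x), 14 wide (tray y) and spans 51 to 87 mm above the underside: grip it from above, closing along tray y. A narrower stem (30 x 12) lies below.
- hole_front (a point): Centre of the tray's front hole, at the level of the underside.
- hole_rear (a point): Centre of the tray's rear hole, at the level of the underside.
- pot_marked: The marked pot: small amber glass pot with an ORANGE cap, 26 dia x 38 high, 40 g, origin at the centre of its underside. It stands loose in one of the tray's two front wells, left or right, 72 mm from the tray's centre.
- pot_a: small amber glass specimen pot with a white cap, 26 dia x 38 high, 40 g; origin at the centre of its underside. In the other front well of the tray.
- pot_b: small amber glass specimen pot with a white cap, 26 dia x 38 high, 40 g; origin at the centre of its underside. In the tray's rear left well (+x, +y).
- pot_c: small amber glass specimen pot with a white cap, 26 dia x 38 high, 40 g; origin at the centre of its underside. In the tray's rear right well (+x, -y).
- carousel_base: Fixed round carousel housing, white with a blue foot, 200 dia. Origin on the turning axis at bench level, z up. At its front (-x) a white tongue, 32 high, reaches 155 mm from the axis; on it a RED WEDGE POINTER, narrow end towards the axis. The housing may stand turned: its front is where the pointer is. It carries the turntable.
- turntable (a joint): Angle (rad) of the dark steel turntable (180 dia, top 50 mm above the bench) about the housing's axis, positive anticlockwise from above, range -1.6 to 1.6; at 0 the front pin is in line with the pointer. Friction (0.025 N m) holds it within 0.4 of 0; a light spring (0.06 N m/rad, rest at 0) turns it back from farther out if let go.
- pin_front (a point): Foot of the front brass locating pin on the turntable's top face, 55 mm from the axis. Pins are 10 dia, 18 high, the top 5 mm tapered. Its axes turn with the turntable: -x runs from the axis to this pin.
- pin_rear (a point): Foot of the rear brass locating pin (same size), 35 mm from the axis on the other side.
- spare_pot1: Bystander: small amber glass specimen pot with a white cap, 26 dia x 38 high, 40 g; origin at the centre of its underside. On the bench.
- spare_pot2: Bystander: small amber glass specimen pot with a white cap, 26 dia x 38 high, 40 g; origin at the centre of its underside. On the bench.
- tweezers: Bystander: steel tweezers, 110 long, 6 high, lying on the bench.
- screwdriver: Bystander: screwdriver 160 long lying on the bench.
- dish: Bystander: white ceramic dish, 80 dia, 18 high; origin at the centre of its underside.
- flask: Bystander: white plastic bottle with blue cap, 60 dia, 130 high; origin at the centre of its underside.

How it is judged:
On the way, in this order (a step that is already met when the one before it is completed fails the run):
1. the tray rests flush on the turntable, over both pins (distance between hole_front and pin_front below 0.004 m and distance between hole_rear and pin_rear below 0.004 m and angle between tray's own z axis and vertical below 0.04 rad), for 0.2 s.
2. the orange-capped pot is in line with the red pointer, the tray still flush (all of step 1 and y of pot_marked in the frame of carousel_base between -0.009 and 0.009 m and x of pot_marked in the frame of carousel_base below -0.05 m), for 0.2 s.
At the end, for the whole second after the job is handed in: Tray flush over both pins (holes within 4 mm of the pins' feet, tilt under 0.04 rad), orange-capped pot on the pointer's side within 9 mm of its centre line, turntable still (under 0.05 rad/s), fingers on the tray with over 3 N, all four pots in their wells (all of step 2 and contact force between the fingers and tray above 3 N and velocity of joint turntable between -0.05 and 0.05 rad/s and z of each of pot_marked, pot_a, pot_b, pot_c in the frame of tray below 0.009 m and horizontal distance between each of pot_marked, pot_a, pot_b, pot_c and tray below 0.085 m); the arm keeps its last pose, push and grip.
It fails at once if a bystander is moved by more than 20 mm (distance of any of spare_pot1, spare_pot2, tweezers, screwdriver, dish, flask from where it was at the start of the episode above 0.02 m).
It fails at once if a pot comes out of its well (rises more than 9 mm from its place in the tray, or lies beyond the tray's wells) (z of any of pot_marked, pot_a, pot_b, pot_c in the frame of tray above 0.013 m or horizontal distance between any of pot_marked, pot_a, pot_b, pot_c and tray above 0.095 m).
It fails at once if the tray is dropped (moves faster than 0.25 m/s with no finger on it) (contact force between the fingers and tray below 0.1 N and linear speed of tray above 0.25 m/s).
It also fails if it takes over 51 s, if anything falls off the work surface, if the arm or the gripper's body presses on something with over 40 N, if the wrist force passes 120 N, or if a joint passes its speed limit or range.

## Working session

There is one attempt and no reset: what is moved stays moved. The work goes in short steps, Python scripts to look and compute and a tool call to move; the robot and the scene stay as the last step left them, time stands still between calls to the robot, and variables do not carry over. Pictures are saved under pics/ and viewed, at most 10 in all, crops included, and the job is handed in when it is done.

Besides the shell and the picture viewer there is one more tool, called after "Request:" as name(argument=value, ...) on one line, values as JSON. arm_command: Moves the arm, as the interface text tells. Shifts and turns lie within -1 to 1; 1 stands for 75 cm of shift or 60 degrees of turn. Its arguments: {"type":"object","properties":{"steps":{"type":"array"},"grip_force":{"type":"number"}},"required":["steps"]}

```bash
mkdir -p pics; cat > h.py <<'E'
import numpy as np, cv2, json
from plant import get_state, read_camera, sign_off, recognise
def shot(n,name=None):
    s=get_state(); p=read_camera(n)
    if name: cv2.imwrite('pics/'+name+'.png',p['pixels'][:,:,::-1])
    p['s']=s; return p
E
python3 - <<'E'
from h import *
s=get_state(); print({k:np.round(v,3).tolist() for k,v in s.items()})
ims=[]
for c in ('scene','side','wrist'):
    p=shot(c,c+'0'); ims.append(p['pixels'])
    for k in ('K','R','t','T_tool_cam'):
        if k in p: print(k,np.round(p[k],3).tolist())
    for q in ['tray','handle','hole_front','hole_rear','pot_marked','pot_a','carousel_base','turntable','pin_front','pin_rear','flask','dish','screwdriver','tweezers']:
        print(c,q,[(np.round(d['point'],1).tolist(),round(d['conf'],2)) for d in recognise({k:v for k,v in p.items() if k!='s'},q)[:6]])
    np.save('pics/%s0.npy'%c,{k:v for k,v in p.items()},allow_pickle=True)
E
```

```text
{'time': 0.0, 'qpos': [1.193, 0.287, 1.578, -0.0, 1.279, -0.15], 'dq': [0.002, 0.002, 0.0, 0.001, 0.0, 0.001], 'joint_efforts': [-0.0, -40.598, -29.262, -0.0, 0.006, 0.0], 'eef_pos': [0.152, 0.657, 0.23], 'tcp_rot': [0.114, 0.994, -0.001, -0.0], 'contact_force': [0.29, 0.531, -0.184], 'wrist_torque': [0.052, -0.015, 0.01], 'finger_force': 0.0, 'opening': 0.999}
K [[397.543, 0.0, 252.746], [0.0, 397.543, 188.115], [0.0, 0.0, 1.0]]
R [[-0.376, 0.927, -0.008], [0.507, 0.198, -0.839], [-0.776, -0.319, -0.544]]
t [0.212, -0.249, 1.744]
scene tray [([177.7, 204.6], 0.68), ([169.0, 153.3], 0.6), ([227.2, 394.0], 0.53), ([166.5, 224.0], 0.4)]
scene handle [([179.7, 200.0], 0.88)]
scene hole_front [([177.0, 200.2], 0.77)]
scene hole_rear [([177.1, 203.9], 0.85), ([190.5, 321.2], 0.26)]
scene pot_marked [([168.5, 222.4], 0.44)]
scene pot_a [([184.4, 205.6], 0.63), ([174.2, 185.4], 0.57)]
scene carousel_base [([195.4, 319.1], 0.87), ([227.2, 394.2], 0.22)]
scene turntable [([189.5, 318.4], 0.68), ([239.4, 358.0], 0.34)]
scene pin_front [([192.2, 318.5], 0.74)]
scene pin_rear [([192.3, 318.2], 0
[... 1087 characters left out ...]
 196.662], [0.0, 0.0, 1.0]]
T_tool_cam [[-0.0, -0.95, -0.313, 0.08], [1.0, -0.0, 0.001, -0.0], [-0.001, -0.313, 0.95, -0.142], [0.0, 0.0, 0.0, 1.0]]
wrist tray [([364.7, 6.2], 0.6), ([381.8, 105.8], 0.39)]
wrist handle [([365.3, 5.7], 0.74)]
wrist hole_front [([368.0, 5.1], 0.73)]
wrist hole_rear [([364.9, 7.5], 0.88)]
wrist pot_marked [([377.1, 103.1], 0.47)]
wrist pot_a [([381.7, 12.8], 0.57)]
wrist carousel_base [([375.2, 112.4], 0.95), ([363.3, 8.8], 0.21)]
wrist turntable [([378.5, 103.5], 0.8)]
wrist pin_front [([363.9, 10.4], 0.58), ([375.6, 103.2], 0.47)]
wrist pin_rear []
wrist flask []
wrist dish []
wrist screwdriver []
wrist tweezers [([342.0, 15.5], 0.46), ([376.3, 114.8], 0.45)]
```

```bash
ls pics
```

```text
scene0.npy
scene0.png
side0.npy
side0.png
wrist0.npy
wrist0.png
```

```bash
cat >> h.py <<'E'
def ray(p,rc):
    "origin, dir in world for scene/side/wrist pictures"
    u=np.array([rc[1],rc[0],1.])
    m=np.linalg.inv(p['K'])@u
    if 'T_tool_cam' in p:
        from scipy.spatial.transform import Rotation as Ro
        r=np.hypot(m[0],m[1]); d=np.array([m[0]/r*np.sin(r),m[1]/r*np.sin(r),np.cos(r)]) if r>1e-9 else np.array([0,0,1.])
        T=np.array(p['T_tool_cam']); A=Ro.from_quat(p['s']['tcp_rot']).as_matrix()
        return A@T[:3,3]+np.array(p['s']['eef_pos']), A@T[:3,:3]@d
    R=np.array(p['R']); d=R.T@m
    return -R.T@np.array(p['t']), d/np.linalg.norm(d)
def atz(p,rc,z):
    o,d=ray(p,rc); return o+d*(z-o[2])/d[2]
def tri(rays):
    A=np.zeros((3,3));b=np.zeros(3)
    for o,d in rays:
        P=np.eye(3)-np.outer(d,d);A+=P;b+=P@o
    x=np.linalg.solve(A,b); return x,[np.linalg.norm((np.eye(3)-np.outer(d,d))@(x-o)) for o,d in rays]
E
python3 - <<'E'
from h import *
a,b=[np.load('pics/%s0.npy'%c,allow_pickle=True).item() for c in('scene','side')]
for n,x,y in [('handle',(179.7,200),(256.8,297.3)),('turntable',(189.5,318.4),(184.9,196)),('flask',(236.7,358.4),(147.2,217.5)),('dish',(227.3,396),(163.9,176.9)),('tweez',(183.7,263.7),(235.4,214.7)),('screwd',(167.6,154.5),(295.7,363.1))]:
    print(n,tri([ray(a,x),ray(b,y)]))
c=a['pixels'][120:280,130:430,::-1]; d=b['pixels'][150:320,130:400,::-1]
cv2.imwrite('pics/a.png',cv2.resize(c,(800,427),interpolation=cv2.INTER_CUBIC))
cv2.imwrite('pics/b.png',cv2.resize(d,(800,504),interpolation=cv2.INTER_CUBIC))
E
```

```text
handle (array([ 0.51735931, -0.21659446,  0.00178384]), [np.float64(0.0040901506994404395), np.float64(0.004090150699440349)])
turntable (array([0.49351436, 0.19814032, 0.04249319]), [np.float64(0.0010141953924649593), np.float64(0.0010141953924648706)])
flask (array([0.69345011, 0.36053288, 0.05606232]), [np.float64(0.003889979497972916), np.float64(0.003889979497972896)])
dish (array([0.56244735, 0.44626503, 0.00801491]), [np.float64(0.0055551740931784966), np.float64(0.005555174093178528)])
tweez (array([ 0.42973768, -0.00300162, -0.01272818]), [np.float64(0.010030884204583262), np.float64(0.010030884204583262)])
screwd (array([ 0.51974792, -0.40395747,  0.01227518]), [np.float64(0.0036800702714064938), np.float64(0.0036800702714067162)])
```

View pics/a.png

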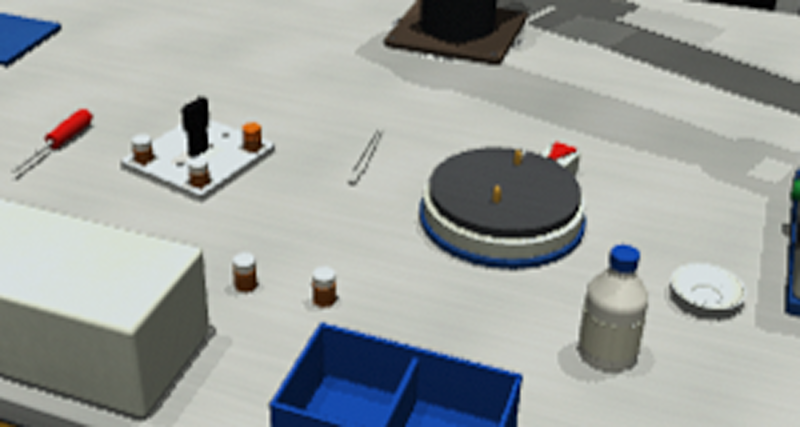

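View pics/b.png

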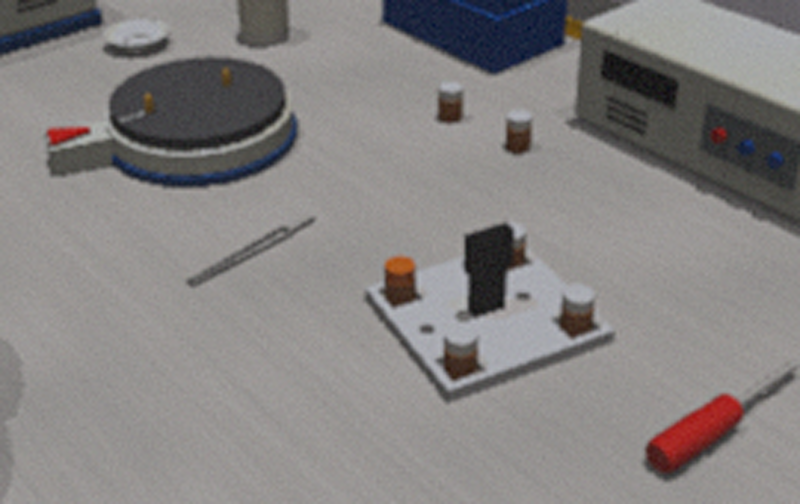

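```bash
python3 - <<'E'
from h import *
from scipy.optimize import least_squares
a,b=[np.load('pics/%s0.npy'%c,allow_pickle=True).item() for c in('scene','side')]
A=lambda x,y:(120+y/2.667,130+x/2.667)
B=lambda x,y:(150+y/2.963,130+x/2.963)
for n,x,y in [('orange',(252,128),(400,266)),('white?',(142,142),(461,340)),('w2',(199,165),(578,295)),('handletop',(196,102),(488,232)),('holeF',(226,134),(427,329)),('holeR',(181,162),(523,297)),('pinF',(518,152),(149,95)),('pinR',(496,188),(226,72)),('wedge',(562,150),(68,134)),('spare1',(244,260),(450,88)),('spare2',(324,274),(518,117)),('flaskcap',(624,250),(263,-999))]:
    r=[ray(a,A(*x))]
    if y[1]>-900: r.append(ray(b,B(*y)))
    if len(r)>1:
        X,e=tri(r); print(n,np.round(X,3),np.round(e[0],4))
E
```

```text
orange [ 0.47  -0.146  0.038] 0.0005
white? [ 0.485 -0.261  0.013] 0.041
w2 [ 0.563 -0.215  0.011] 0.0334
handletop [ 0.509 -0.206  0.085] 0.0009
holeF [ 0.456 -0.194  0.01 ] 0.001
holeR [ 0.542 -0.216  0.01 ] 0.0009
pinF [0.447 0.205 0.065] 0.0001
pinR [0.534 0.199 0.064] 0.0006
wedge [0.372 0.245 0.033] 0.0021
spare1 [ 0.714 -0.     0.048] 0.037
spare2 [0.738 0.027 0.021] 0.0392
```

Request:
arm_command(steps=[{"translation": [-0.59,-0.488,0],"twist": [0,0,0],"fingers": 1},{"translation": [-0.59,-0.488,0],"twist": [0,0,0],"fingers": 1},{"translation": [-0.59,-0.488,0],"twist": [0,0,0],"fingers": 1},{"translation": [-0.59,-0.488,0],"twist": [0,0,0],"fingers": 1},{"translation": [-0.59,-0.488,0],"twist": [0,0,0],"fingers": 1}])

```text
time: 2.88
eef_pos: [0.343, 0.4075, 0.2317]
tcp_rot: [0.113, 0.994, 0.0, 0.0]
contact_force: [1.0, 0.5, 0.3]
opening: 0.995
finger_force: 0.0
```

```bash
cat >> h.py <<'E'
from scipy.spatial.transform import Rotation as Ro
def target(x,y,z,yawy,s=None):
    "units to send so the TCP stands at x,y,z pointing down with tool y at yawy deg (mod 180)"
    s=s or get_state(); A=Ro.from_quat(s['tcp_rot'])
    cur=np.degrees(np.arctan2(*A.as_matrix()[:2,1][::-1]))
    yy=np.radians(cur+((yawy-cur+90)%180-90))
    Yt=np.array([np.cos(yy),np.sin(yy),0]); Z=np.array([0,0,-1.]); T=Ro.from_matrix(np.c_[np.cross(Yt,Z),Yt,Z])
    print('pos',np.round(s['eef_pos'],4),'yawy',round(cur,2),'tilt',np.round(A.as_matrix()[:2,2],4))
    print('tr',np.round(A.inv().apply(np.array([x,y,z])-s['eef_pos'])/.75,4),'tw',np.round((A.inv()*T).as_rotvec()/np.radians(60),4))
E
python3 -c "
from h import *
target(.5,.2,.23,76.9)"
```

```text
pos [0.343  0.4075 0.2317] yawy 76.97 tilt [0.0009 0.0006]
tr [-0.2664 -0.2224  0.0023] tw [0.0007 0.0007 0.0012]
```

Request:
arm_command(steps=[{"translation": [-0.266,-0.222,0],"twist": [0,0,0],"fingers": 1},{"translation": [-0.266,-0.222,0],"twist": [0,0,0],"fingers": 1},{"translation": [-0.266,-0.222,0],"twist": [0,0,0],"fingers": 1},{"translation": [-0.266,-0.222,0],"twist": [0,0,0],"fingers": 1},{"translation": [-0.266,-0.222,0],"twist": [0,0,0],"fingers": 1}])

```text
time: 3.5
eef_pos: [0.5007, 0.199, 0.2316]
tcp_rot: [0.116, 0.993, -0.0, 0.0]
contact_force: [-0.2, 0.6, -0.1]
opening: 1.001
finger_force: 0.0
```

```bash
python3 - <<'E'
from h import *
p=shot('wrist','w1'); np.save('pics/w1.npy',p,allow_pickle=True)
print(p['s']['eef_pos'])
for q in ['carousel_base','turntable','pin_front','pin_rear']:
    print(q,[(np.round(d['point'],1).tolist(),round(d['conf'],2),np.round(atz(p,d['point'],.06),4)) for d in recognise({k:v for k,v in p.items() if k!='s'},q)[:3]])
cv2.imwrite('pics/w1v.png',cv2.resize(p['pixels'][:,:,::-1],(800,600),interpolation=cv2.INTER_CUBIC))
E
```

```text
[0.50068225 0.19895934 0.23163131]
carousel_base [([156.5, 258.7], 0.58, array([0.4806, 0.2075, 0.06  ]))]
turntable [([168.9, 255.4], 0.88, array([0.493 , 0.2009, 0.06  ]))]
pin_front [([166.9, 256.2], 0.93, array([0.4911, 0.2022, 0.06  ]))]
pin_rear [([169.8, 255.6], 0.59, array([0.494 , 0.2009, 0.06  ]))]
```

View pics/w1v.png

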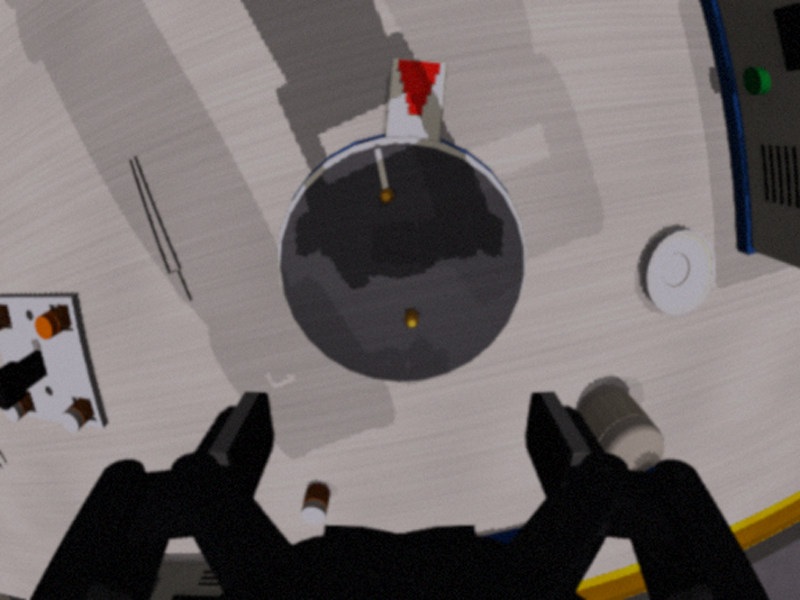

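```bash
cat > car.py <<'E'
from h import *
def car(p,zp=.059,zr=.034):
    I=p['pixels'].astype(int); r,g,b=I[...,0],I[...,1],I[...,2]
    def blobs(m,amin):
        n,l,st,c=cv2.connectedComponentsWithStats(m.astype(np.uint8))
        return sorted([(st[i,4],c[i][::-1]) for i in range(1,n) if st[i,4]>=amin],key=lambda t:-t[0])
    red=blobs((r>150)&(g<60)&(b<60),20)[0]
    pins=[x for x in blobs((r-b>50)&(r<235)&(g>0.4*r)&(g<.85*r),6)]
    wc=atz(p,red[1],zr)
    P=[(n,np.round(c,1),np.round(atz(p,c,zp),4)) for n,c in pins]
    return red,wc,P
if __name__=='__main__':
    p=np.load('pics/w1.npy',allow_pickle=True).item()
    red,wc,P=car(p); print(red,wc); [print(x) for x in P]
    I=p['pixels'].astype(np.uint8)
    # turntable rim: bright housing vs dark top; sample rim radially
    I=cv2.cvtColor(I,cv2.COLOR_RGB2GRAY); m=((I<75)*255).astype(np.uint8); m=cv2.morphologyEx(m,cv2.MORPH_OPEN,np.ones((5,5)))
    n,l,st,c=cv2.connectedComponentsWithStats(m)
    k=l[160,256] or l[190,256]; print(st[k],c[k])
    cs=max(cv2.findContours((l==k).astype(np.uint8),0,1)[0],key=len)[:,0]
    X=np.array([atz(p,(v,u),.05)[:2] for u,v in cs])
    from scipy.optimize import least_squares
    f=least_squares(lambda q:np.hypot(*(X-q[:2]).T)-q[2],[.5,.2,.09],loss='soft_l1',f_scale=.001); print('disc',f.x)
    # wedge symmetric axis
    m=((p['pixels'][...,0]>150)&(p['pixels'][...,1]<60))
    Y=np.array([atz(p,v,.034)[:2] for v in np.argwhere(m)]); Y0=Y.mean(0); w,V=np.linalg.eigh(np.cov(Y.T)); print(Y0,np.sqrt(w),V[:,1])
E
python3 car.py
```

```text
(np.int32(82), array([ 44.41463415, 275.53658537])) [0.36334832 0.25478376 0.034     ]
(np.int32(701), array([334.6, 491.3]), array([0.9233, 0.5928, 0.059 ]))
(np.int32(601), array([375.2, 392.3]), array([0.9213, 0.3596, 0.059 ]))
(np.int32(136), array([209.2,  27.5]), array([ 0.4673, -0.1267,  0.059 ]))
(np.int32(53), array([204.7, 263.1]), array([0.5354, 0.1997, 0.059 ]))
(np.int32(41), array([125. , 246.8]), array([0.4448, 0.203 , 0.059 ]))
(np.int32(10), array([204.8,  36. ]), array([ 0.4652, -0.1055,  0.059 ]))
(np.int32(8), array([ 39. , 271.5]), array([0.361 , 0.2493, 0.059 ]))
(np.int32(8), array([ 41.9, 280.6]), array([0.3661, 0.2578, 0.059 ]))
(np.int32(8), array([ 68.5, 260.9]), array([0.3898, 0.2312, 0.059 ]))
(np.int32(6), array([ 38. , 259.5]), array([0.3572, 0.2375, 0.059 ]))
[  180    93   154   150 18110] [256.91087797 168.0033683 ]
disc [0.49957695 0.20114185 0.08748304]
[0.37025307 0.24870507] [0.00325674 0.01442511] [-0.76302542  0.64636848]
```

Request:
arm_command(steps=[{"translation": [-0.136,-0.516,0],"twist": [0,0,0],"fingers": 1},{"translation": [-0.136,-0.516,0],"twist": [0,0,0],"fingers": 1},{"translation": [-0.136,-0.516,0],"twist": [0,0,0],"fingers": 1},{"translation": [-0.136,-0.516,0],"twist": [0,0,0],"fingers": 1}])

```text
time: 4.25
eef_pos: [0.5059, -0.0479, 0.2316]
tcp_rot: [0.112, 0.994, 0.0, 0.0]
contact_force: [-0.3, -0.7, 0.1]
opening: 0.997
finger_force: 0.0
```

```bash
python3 - <<'E'
from h import *
from car import car
p=shot('wrist','w2'); np.save('pics/w2.npy',p,allow_pickle=True)
p1=np.load('pics/w1.npy',allow_pickle=True).item()
R=[]
for q in (p1,p):
    I=q['pixels'].astype(int); m=((I[...,0]-I[...,1]>70)&(I[...,0]-I[...,2]>70)&(I[...,1]<90)).astype(np.uint8)
    n,l,st,c=cv2.connectedComponentsWithStats(m)
    for i in range(1,n):
        X=atz(q,c[i][::-1],.034)
        if st[i,4]>15 and np.hypot(*(X[:2]-[.37,.245]))<.05: print('red',st[i,4],c[i],X); R.append(ray(q,c[i][::-1]))
    for x in car(q)[2]:
        if np.hypot(*(x[2][:2]-[.5,.2]))<.07: print('pin',x)
if len(R)==2: print(tri(R))
target(.51,-.2,.23,75.6)
E
```

```text
red 577 [266.99480069  52.16291161] [0.37021519 0.24334535 0.034     ]
pin (np.int32(53), array([204.7, 263.1]), array([0.5354, 0.1997, 0.059 ]))
pin (np.int32(41), array([125. , 246.8]), array([0.4448, 0.203 , 0.059 ]))
red 295 [447.97627119  29.12542373] [0.36997431 0.23975575 0.034     ]
pin (np.int32(27), array([ 86.1, 447.8]), array([0.4448, 0.203 , 0.059 ]))
pin (np.int32(24), array([159.5, 452.1]), array([0.5367, 0.1994, 0.059 ]))
(array([0.36927951, 0.24372859, 0.02898465]), [np.float64(0.00015770331270492546), np.float64(0.00015770331270494294)])
pos [ 0.5063 -0.0548  0.2318] yawy 76.82 tilt [ 0.0009 -0.0058]
tr [-0.049  -0.1873  0.0035] tw [-0.0051  0.0022  0.0204]
```

Request:
arm_command(steps=[{"translation": [-0.049,-0.187,0],"twist": [0,0,0.02],"fingers": 1},{"translation": [-0.049,-0.187,0],"twist": [0,0,0.02],"fingers": 1},{"translation": [-0.049,-0.187,0],"twist": [0,0,0.02],"fingers": 1},{"translation": [-0.049,-0.187,0],"twist": [0,0,0.02],"fingers": 1},{"translation": [-0.049,-0.187,0],"twist": [0,0,0.02],"fingers": 1}])

```text
time: 4.92
eef_pos: [0.5105, -0.1908, 0.2311]
tcp_rot: [0.123, 0.992, 0.0, -0.0]
contact_force: [0.2, -0.1, -0.3]
opening: 1.002
finger_force: 0.0
```

```bash
python3 - <<'E'
from h import *
p=shot('wrist','w3'); np.save('pics/w3.npy',p,allow_pickle=True)
q0={k:v for k,v in p.items() if k!='s'}
for q,z in [('handle',.087),('pot_marked',.025),('pot_a',.025),('hole_front',.012),('hole_rear',.012)]:
    print(q,[(np.round(d['point'],1).tolist(),round(d['conf'],2),np.round(atz(p,d['point'],z),4)) for d in recognise(q0,q)[:4]])
cv2.imwrite('pics/w3v.png',cv2.resize(p['pixels'][60:320,90:420,::-1],None,fx=2.4,fy=2.3,interpolation=cv2.INTER_CUBIC)[:600,:800])
E
```

```text
handle [([164.4, 243.1], 0.86, array([ 0.4892, -0.1976,  0.087 ])), ([69.2, 378.2], 0.59, array([ 0.425 , -0.0431,  0.087 ]))]
pot_marked [([127.3, 282.0], 0.64, array([ 0.4692, -0.148 ,  0.025 ])), ([100.7, 488.4], 0.31, array([0.4852, 0.1633, 0.025 ]))]
pot_a [([127.7, 200.5], 0.93, array([ 0.4456, -0.2407,  0.025 ])), ([213.8, 204.4], 0.83, array([ 0.5507, -0.2674,  0.025 ])), ([216.5, 284.6], 0.81, array([ 0.579 , -0.1695,  0.025 ]))]
hole_front [([165.4, 241.5], 0.87, array([ 0.5046, -0.2067,  0.012 ]))]
hole_rear [([166.5, 243.8], 0.96, array([ 0.5067, -0.2043,  0.012 ]))]
```

View pics/w3v.png

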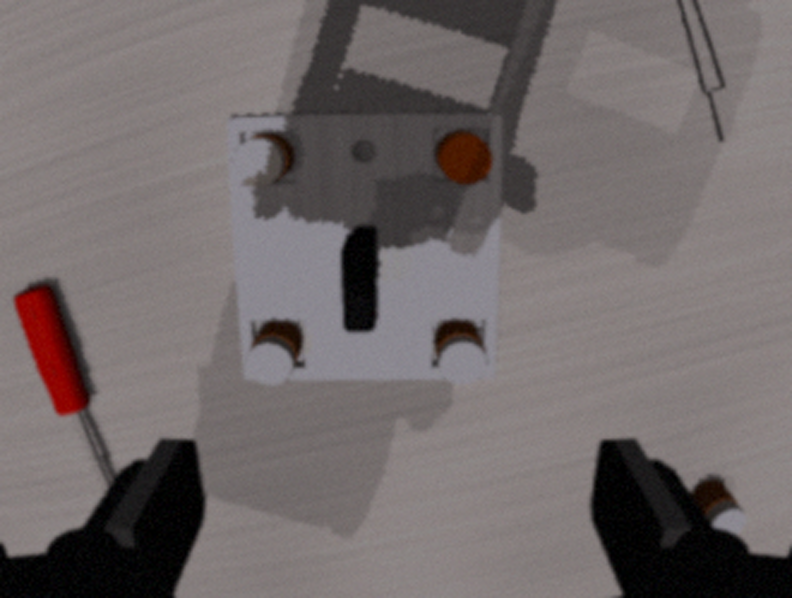

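```bash
python3 - <<'E'
from h import *
p=np.load('pics/w3.npy',allow_pickle=True).item()
f=lambda x,y,z:atz(p,(60+y/2.3,90+x/2.4),z)[:2]
C=[f(*c,.012) for c in [(230,115),(500,115),(493,380),(245,380)]]
print(np.round(C,4),np.mean(C,0))
e=C[3]+C[2]-C[0]-C[1]; g=C[1]+C[2]-C[0]-C[3]
print(np.degrees(np.arctan2(e[1],e[0])),np.degrees(np.arctan2(g[1],g[0]))-90,np.linalg.norm(e)/2,np.linalg.norm(g)/2)
print('hole',f(364,151,.012),'orange',f(465,157,.042))
print('bar top',f(364,232,.087),f(361,280,.087))
a=np.load('pics/scene0.npy',allow_pickle=True).item();b=np.load('pics/side0.npy',allow_pickle=True).item()
hs=ray(a,(120+102/2.667,130+196/2.667)),ray(b,(150+232/2.963,130+488/2.963))
print('handle top 3 views',tri([*hs,ray(p,(60+280/2.3,90+361/2.4))]))
print('orange', tri([ray(a,(120+128/2.667,130+252/2.667)),ray(b,(150+266/2.963,130+400/2.963)),ray(p,(60+157/2.3,90+465/2.4))]))
target(.51,-.206,.13,75.6)
E
```

```text
[[ 0.4199 -0.255 ]
 [ 0.4544 -0.1229]
 [ 0.6004 -0.158 ]
 [ 0.5668 -0.2924]] [ 0.51038143 -0.20708663]
-13.914826306317279 -14.330737116000904 0.15090500370261734 0.1375713472048586
hole [ 0.45684229 -0.19399893] orange [ 0.46894984 -0.1474959 ]
bar top [ 0.48538668 -0.19810375] [ 0.5056136  -0.20474797]
handle top 3 views (array([ 0.50754822, -0.20573592,  0.08433386]), [np.float64(0.0003755801290357835), np.float64(0.0016972693981602502), np.float64(0.0013773380346412331)])
orange (array([ 0.46967778, -0.14661045,  0.03771837]), [np.float64(0.0008182258051217748), np.float64(0.0006047048126820003), np.float64(0.0006277233264277164)])
pos [ 0.5105 -0.192   0.2314] yawy 75.82 tilt [0.0001 0.    ]
tr [-0.0039 -0.0182  0.1352] tw [0.     0.0001 0.0037]
```

Request:
arm_command(steps=[{"translation": [-0.003,-0.0187,0.04],"twist": [0,0,0],"fingers": 1},{"translation": [-0.003,-0.0187,0.1],"twist": [0,0,0],"fingers": 1},{"translation": [-0.003,-0.0187,0.17],"twist": [0,0,0],"fingers": 1},{"translation": [-0.003,-0.0187,0.23],"twist": [0,0,0],"fingers": 1},{"translation": [-0.003,-0.0187,0.241],"twist": [0,0,0],"fingers": 1}], grip_force=60)

```text
time: 5.85
eef_pos: [0.5067, -0.2053, 0.0471]
tcp_rot: [0.124, 0.992, 0.002, -0.003]
contact_force: [-0.5, 0.8, -0.5]
opening: 1.002
finger_force: 0.0
```

Request:
arm_command(steps=[{"translation": [0,0,0],"twist": [0,0,0],"fingers": 0},{"translation": [0,0,0],"twist": [0,0,0],"fingers": -0.4},{"translation": [0,0,0],"twist": [0,0,0],"fingers": -1},{"translation": [0,0,0],"twist": [0,0,0],"fingers": -1},{"translation": [0,0,0],"twist": [0,0,0],"fingers": -1}])

```text
time: 6.48
eef_pos: [0.5099, -0.2077, 0.052]
tcp_rot: [0.124, 0.992, -0.001, 0.001]
contact_force: [-1.1, -0.7, 6.4]
opening: 0.161
finger_force: 60.0
```

Request:
arm_command(steps=[{"translation": [0,0,-0.01],"twist": [0,0,0],"fingers": -1},{"translation": [0,0,-0.035],"twist": [0,0,0],"fingers": -1},{"translation": [0,0,-0.07],"twist": [0,0,0],"fingers": -1},{"translation": [0,0,-0.105],"twist": [0,0,0],"fingers": -1},{"translation": [0,0,-0.13],"twist": [0,0,0],"fingers": -1}])

```text
time: 7.1
eef_pos: [0.5092, -0.207, 0.1497]
tcp_rot: [0.124, 0.992, -0.0, 0.0]
contact_force: [-0.5, 0.3, -5.7]
opening: 0.153
finger_force: 58.6
```

```bash
python3 - <<'E'
from h import *
p=shot('wrist','w4'); np.save('pics/w4.npy',p,allow_pickle=True)
target(.5,.201,.152,87.6,p['s']); print(p['s']['contact_force'],p['s']['wrist_torque'],p['s']['opening'])
cv2.imwrite('pics/w4v.png',cv2.resize(p['pixels'][60:320,90:420,::-1],None,fx=2.4,fy=2.3,interpolation=cv2.INTER_CUBIC)[:600,:800])
E
```

```text
pos [ 0.5092 -0.207   0.1497] yawy 75.75 tilt [ 0.0009 -0.0005]
tr [ 0.1458  0.5243 -0.0034] tw [-0.0004  0.001  -0.1975]
[-0.52044852  0.32534768 -5.67407561] [-0.04067736 -0.02283736 -0.012309  ] 0.1528996985061817
```

View pics/w4v.png

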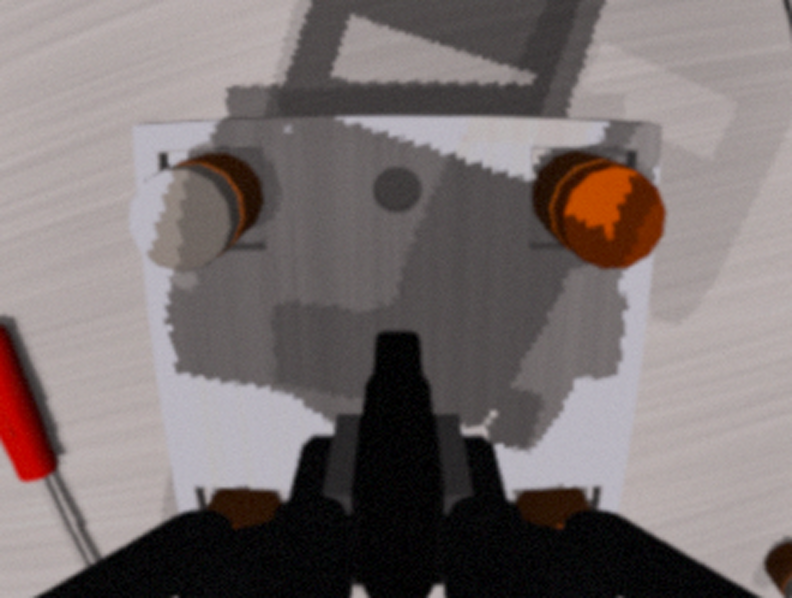

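```bash
python3 - <<'E'
from h import *
p=np.load('pics/w4.npy',allow_pickle=True).item()
A=Ro.from_quat(p['s']['tcp_rot'])
f=lambda x,y,z:A.inv().apply(atz(p,(60+y/2.3,90+x/2.4),z)-p['s']['eef_pos'])
z=.1497-.052+.012
print('hole tool',f(397,190,z),'corners',f(133,123,z),f(662,123,z))
E
```

```text
hole tool [5.48661755e-02 2.74227673e-05 3.99411289e-02] corners [ 0.07527546 -0.06946881  0.03994017] [0.07527098 0.06985733 0.03989984]
```

Request:
arm_command(steps=[{"translation": [0.01,0.035,0],"twist": [0,0,0],"fingers": -1},{"translation": [0.027,0.1,0],"twist": [0,0,-0.04],"fingers": -1},{"translation": [0.044,0.165,0],"twist": [0,0,-0.08],"fingers": -1},{"translation": [0.063,0.23,0],"twist": [0,0,-0.12],"fingers": -1},{"translation": [0.081,0.295,0],"twist": [0,0,-0.16],"fingers": -1}])

```text
time: 7.78
eef_pos: [0.5038, 0.024, 0.1475]
tcp_rot: [0.04, 0.999, 0.0, -0.0]
contact_force: [0.3, -0.5, -4.4]
opening: 0.157
finger_force: 59.2
```

```bash
python3 -c "
from h import *
s=get_state();target(.5,.201,.152,87.6,s);print(s['time'])"
```

```text
pos [0.5038 0.024  0.1475] yawy 85.41 tilt [-0.0009  0.0003]
tr [ 0.024   0.2348 -0.0059] tw [ 0.0002 -0.0009 -0.0365]
7.775
```

Request:
arm_command(steps=[{"translation": [0.008,0.075,-0.003],"twist": [0,0,-0.01],"fingers": -1},{"translation": [0.014,0.135,-0.003],"twist": [0,0,-0.025],"fingers": -1},{"translation": [0.02,0.19,-0.003],"twist": [0,0,-0.042],"fingers": -1},{"translation": [0.024,0.224,-0.003],"twist": [0,0,-0.042],"fingers": -1},{"translation": [0.024,0.2335,0],"twist": [0,0,-0.042],"fingers": -1}])

```text
time: 8.4
eef_pos: [0.5002, 0.1997, 0.1475]
tcp_rot: [0.017, 1.0, -0.0, -0.0]
contact_force: [0.1, -0.3, -6.0]
opening: 0.154
finger_force: 59.3
```

```bash
python3 - <<'E'
from h import *
b=shot('side','s5');w=shot('wrist','w5')
target(.4998,.201,.13,87.9)
I=w['pixels'].astype(int); m=((I[...,0]-I[...,1]>70)&(I[...,0]-I[...,2]>70)&(I[...,1]<75)&(I[...,2]<75)).astype(np.uint8)
n,l,st,c=cv2.connectedComponentsWithStats(m)
for i in range(1,n):
    if st[i,4]>15: print('red',st[i,4],c[i],atz(w,c[i][::-1],.034))
d=b['pixels'][120:230,120:260,::-1]
v=cv2.resize(d,(700,550),interpolation=cv2.INTER_CUBIC); cv2.imwrite('pics/s5v.png',v)
E
```

```text
pos [0.5003 0.1985 0.1471] yawy 87.94 tilt [-0.0018 -0.0007]
tr [0.0007 0.0033 0.0229] tw [-0.0007 -0.0017  0.0006]
red 984 [301.75        44.04471545] [0.37017962 0.24325557 0.034     ]
red 1220 [346.33852459 154.78852459] [0.46769699 0.28220109 0.034     ]
```

View pics/s5v.png

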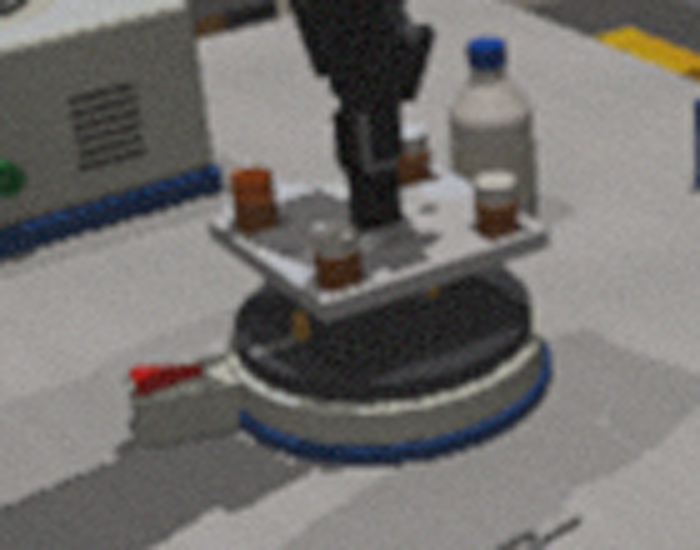

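Request:
arm_command(steps=[{"translation": [0.0005,0.003,0.01],"twist": [0,0,0],"fingers": -1},{"translation": [0.0005,0.003,0.022],"twist": [0,0,0],"fingers": -1},{"translation": [0.0005,0.003,0.028],"twist": [0,0,0],"fingers": -1},{"translation": [0.0005,0.003,0.028],"twist": [0,0,0],"fingers": -1},{"translation": [0.0005,0.003,0.028],"twist": [0,0,0],"fingers": -1}])

```text
time: 9.12
eef_pos: [0.5009, 0.2005, 0.1273]
tcp_rot: [0.019, 1.0, 0.0, 0.0]
contact_force: [-0.3, -0.6, -4.8]
opening: 0.157
finger_force: 59.4
```

```bash
python3 - <<'E'
from h import *
for i in range(3):
    w=shot('wrist','w6');target(.4998,.201,.102,87.9)
s=w['s'];print(s['contact_force'],s['wrist_torque'],s['time'])
E
```

```text
pos [0.501  0.2006 0.1274] yawy 87.86 tilt [0.0007 0.0001]
tr [0.0016 0.0005 0.0339] tw [ 0.0001  0.0006 -0.0007]
pos [0.501  0.2006 0.1275] yawy 87.87 tilt [0.0008 0.0001]
tr [0.0016 0.0005 0.034 ] tw [ 0.0001  0.0008 -0.0006]
pos [0.5009 0.2006 0.1275] yawy 87.86 tilt [0.0008 0.0002]
tr [0.0016 0.0004 0.034 ] tw [ 0.0002  0.0008 -0.0006]
[ 0.33071538 -0.75360912 -4.44754364] [ 0.03762725  0.01858674 -0.06487526] 9.225
```

Request:
arm_command(steps=[{"translation": [0.0016,0.0005,0],"twist": [0,0,0],"fingers": -1},{"translation": [0.0016,0.0005,0.005],"twist": [0,0,0],"fingers": -1},{"translation": [0.0016,0.0005,0.01],"twist": [0,0,0],"fingers": -1},{"translation": [0.0016,0.0005,0.015],"twist": [0,0,0],"fingers": -1},{"translation": [0.0016,0.0005,0.015],"twist": [0,0,0],"fingers": -1}])

```text
time: 9.9
eef_pos: [0.499, 0.2009, 0.1151]
tcp_rot: [0.019, 1.0, -0.0, -0.001]
contact_force: [-0.3, -0.0, -5.4]
opening: 0.153
finger_force: 59.3
```

```bash
python3 - <<'E'
from h import *
for i in range(2):
    w=shot('wrist','w7');target(.4998,.201,.102,87.9)
s=w['s'];print(s['contact_force'],s['wrist_torque'],s['time'])
E
```

```text
pos [0.4993 0.201  0.1155] yawy 87.87 tilt [-0.0007 -0.0001]
tr [-0.0007  0.0001  0.0179] tw [-0.0002 -0.0007 -0.0005]
pos [0.4995 0.201  0.1157] yawy 87.87 tilt [-0.0001 -0.    ]
tr [-0.0005 -0.      0.0183] tw [-0.     -0.0001 -0.0005]
[ 0.08682776 -0.59266222 -4.52580758] [-0.02622735  0.01064532  0.00448466] 9.95
```

Request:
arm_command(steps=[{"translation": [-0.0003,0,0.004],"twist": [0,0,0],"fingers": -1},{"translation": [-0.0003,0,0.008],"twist": [0,0,0],"fingers": -1},{"translation": [-0.0003,0,0.012],"twist": [0,0,0],"fingers": -1},{"translation": [-0.0003,0,0.015],"twist": [0,0,0],"fingers": -1},{"translation": [-0.0003,0,0.015],"twist": [0,0,0],"fingers": -1}])

```text
time: 10.62
eef_pos: [0.4995, 0.201, 0.1042]
tcp_rot: [0.019, 1.0, -0.0, -0.0]
contact_force: [0.5, 0.0, -4.4]
opening: 0.155
finger_force: 59.3
```

```bash
python3 - <<'E'
from h import *
w=shot('wrist','w8');target(.4998,.201,.102,87.9)
s=get_state();print(s['contact_force'],s['wrist_torque'],s['eef_pos'])
E
```

```text
pos [0.4996 0.201  0.1044] yawy 87.87 tilt [-0.0002 -0.    ]
tr [-0.0002 -0.      0.0033] tw [-0.     -0.0002 -0.0006]
[ 0.17927121  0.15116756 -5.12336822] [ 0.05741364  0.01358804 -0.0102985 ] [0.49962294 0.20100863 0.10444758]
```

Request:
arm_command(steps=[{"translation": [0,0,0.0015],"twist": [0,0,0],"fingers": -1},{"translation": [0,0,0.003],"twist": [0,0,0],"fingers": -1},{"translation": [0,0,0.004],"twist": [0,0,0],"fingers": -1},{"translation": [0,0,0.004],"twist": [0,0,0],"fingers": -1}])

```text
time: 11.18
eef_pos: [0.4999, 0.2011, 0.102]
tcp_rot: [0.019, 1.0, 0.0, 0.0]
contact_force: [-0.8, 0.2, -1.7]
opening: 0.157
finger_force: 59.8
```

Request:
arm_command(steps=[{"translation": [0,0,0.0015],"twist": [0,0,0],"fingers": -1},{"translation": [0,0,0.0015],"twist": [0,0,0],"fingers": -1},{"translation": [0,0,0.0015],"twist": [0,0,0],"fingers": -1}])

```text
time: 11.55
eef_pos: [0.5001, 0.2011, 0.102]
tcp_rot: [0.018, 1.0, -0.0, 0.0]
contact_force: [-5.2, -0.8, 5.5]
opening: 0.155
finger_force: 61.0
```

```bash
python3 - <<'E'
from h import *
s=get_state();print(s['contact_force'],s['wrist_torque'],s['time'])
target(s['eef_pos'][0],s['eef_pos'][1],s['eef_pos'][2],90+24.7)
E
```

```text
[-5.17210402 -0.8467466   5.47386066] [-0.190517    0.64031834  0.00425161] 11.55
pos [0.5001 0.2011 0.102 ] yawy 87.88 tilt [ 0.0006 -0.0001]
tr [0. 0. 0.] tw [-2.00e-04  6.00e-04 -4.47e-01]
```

Request:
arm_command(steps=[{"translation": [0,0,0],"twist": [0,0,-0.03],"fingers": -1},{"translation": [0,0,0],"twist": [0,0,-0.07],"fingers": -1},{"translation": [0,0,0],"twist": [0,0,-0.11],"fingers": -1},{"translation": [0,0,0],"twist": [0,0,-0.14],"fingers": -1},{"translation": [0,0,0],"twist": [0,0,-0.15],"fingers": -1}])

```text
time: 12.18
eef_pos: [0.5001, 0.2013, 0.102]
tcp_rot: [-0.06, 0.998, 0.0, 0.0]
contact_force: [-4.8, -1.6, 5.6]
opening: 0.151
finger_force: 60.9
```

Request:
arm_command(steps=[{"translation": [0,0,0],"twist": [0,0,-0.05],"fingers": -1},{"translation": [0,0,0],"twist": [0,0,-0.11],"fingers": -1},{"translation": [0,0,0],"twist": [0,0,-0.18],"fingers": -1},{"translation": [0,0,0],"twist": [0,0,-0.25],"fingers": -1},{"translation": [0,0,0],"twist": [0,0,-0.297],"fingers": -1}])

```text
time: 12.8
eef_pos: [0.5001, 0.2016, 0.102]
tcp_rot: [-0.214, 0.977, 0.0, 0.001]
contact_force: [-4.6, 1.0, 5.0]
opening: 0.154
finger_force: 60.9
```

```bash
python3 - <<'E'
from h import *
p=shot('wrist','w9'); np.save('pics/w9.npy',p,allow_pickle=True)
s=get_state();print(s['contact_force'],s['wrist_torque'],s['time'])
target(.5,.201,s['eef_pos'][2],90+24.7)
cv2.imwrite('pics/w9v.png',cv2.resize(p['pixels'][:,:,::-1],(800,600),interpolation=cv2.INTER_CUBIC))
I=p['pixels'].astype(int); m=((I[...,0]-I[...,1]>60)&(I[...,0]-I[...,2]>60)&(I[...,1]<110)).astype(np.uint8)
n,l,st,c=cv2.connectedComponentsWithStats(m)
for i in range(1,n):
    if st[i,4]>40: print('red',st[i,4],c[i],atz(p,c[i][::-1],.034),atz(p,c[i][::-1],.085))
E
```

```text
[-4.17705005  0.78714016  6.29157437] [-0.0212696   0.59627106  0.00338617] 12.85
pos [0.5001 0.2016 0.102 ] yawy 114.85 tilt [0.0009 0.0011]
tr [ 0.0005 -0.0007 -0.    ] tw [0.0006 0.0012 0.0024]
red 1305 [381.23524904  79.95785441] [0.37024975 0.24287718 0.034     ] [0.38414172 0.22456295 0.085     ]
red 1421 [347.44053483 154.33075299] [0.43221699 0.24481423 0.034     ] [0.43105181 0.22602933 0.085     ]
```

View pics/w9v.png

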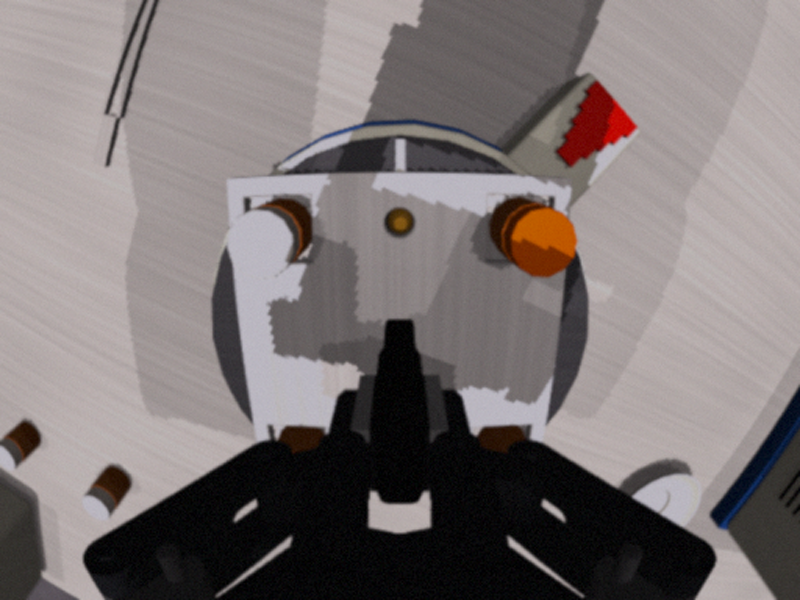

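Request:
arm_command(steps=[{"translation": [0,0,0],"twist": [0,0,0],"fingers": -1},{"translation": [0,0,0],"twist": [0,0,0],"fingers": -1},{"translation": [0,0,0],"twist": [0,0,0],"fingers": -1},{"translation": [0,0,0],"twist": [0,0,0],"fingers": -1}])

```text
time: 13.35
eef_pos: [0.5001, 0.2016, 0.102]
tcp_rot: [-0.214, 0.977, 0.0, 0.001]
contact_force: [-5.1, 0.1, 5.4]
opening: 0.156
finger_force: 60.9
```

```bash
python3 -c "
from h import *
s=get_state();print(s['contact_force'],s['finger_force'],s['eef_pos'],s['tcp_rot'],s['dq'])
print(sign_off())"
```

```text
[-5.14785263  0.13867643  5.4242501 ] 60.90112924575806 [0.50013584 0.20159765 0.10198762] [-2.13742318e-01  9.76889813e-01  4.24231630e-04  5.78032762e-04] [ 0.000126    0.00163246  0.00048976 -0.00052011  0.00053246  0.00103151]
the job is handed in; nothing more can be done
None
```

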